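Fold out the press crank and clamp the sample cassette

ROBOT

A 6-joint arm with a two-finger parallel gripper is mounted at the origin on the work surface. World frame = base frame: x ahead of the robot, y to its left, z up, the work surface at z = 0. Lengths are in m, angles in degrees, forces in N, time in s.
With the tool pointing down it reaches from about 0.3 to 0.875 m from the base axis. Payload 6.4 kg.
Tool frame: the origin (TCP) lies on the centre line of the jaws, within the pads' length; the fingertips stand r.tip_reach ahead of it and the grasp point (between the pads) lies 2 mm behind it (r.tip_reach is the distance from the TCP to the fingertips, in m); z points along the fingers, y is the line along which they close (so a half turn about z gives the same grasp; the last joint's range is limited). The gripper opens to 85 mm and grips with 20 to 120 N. Pads are 22 mm wide; open, the fingers measure 114 mm over their backs; the gripper's body (76 mm by 85 mm) begins 54 mm behind the grasp point. The pads swing forward as they close: fully open they stand 13 mm farther back than shut.
Start: joints at [55.044, 10.359, 92.074, -0, 77.567, -11.82], TCP at [0.226, 0.529, 0.248] pointing down, gripper open.
Joint ranges: [-171.53, 171.53], [-51.25, 118.39], [17.06, 147.69], [-65.23, 245.23], [0, 150.52], [-178.68, 178.68]. Speed limits (degrees/s): [147.25, 147.25, 172.46, 180, 180, 180].

INTERFACE

Orientations are given as a 3x3 rotation matrix whose columns are the frame's x, y, z axes.
In Python, from station import get_obs, eyes, job_done, r gives the robot as it stands. The module is installed in compiled form; this text tells all that it offers.
- The arm moves only by the tool arm_command, never from a script. Its argument "series" is one flat list of numbers, 6 for each row, row after row: the shift along the tool's x, y, z in mm, then the turn, a rotation vector about the tool's x, y, z in degrees. A call has 1 to 8 rows; each row shifts and turns the commanded pose from where the row before left it, along the tool's axes as they then stand; what a row does not reach is not made up. A row lasts 1/8 s, in which the tool goes at most 62.5 mm and 10.7 degrees, less where a joint would pass 70% of its speed; a pose out of reach is approached as far as the arm can. A call with a gripper value outside its range is refused whole. "jaw" is the finger opening in mm, from 0 to 85.4, set as the call begins (left out, the last holds). The fingers move at their own pace and stop on an object; "squeeze" is the grip in N (left out, the last holds). Time passes only in rows, so rows that do not move let the fingers close. It gives the time, the measured TCP pose, the force, the opening and the grip force at its end, in the units of the state.
- get_obs(): the state, without advancing time (a new reading comes with each control period).
- eyes.capture(name): name is "side" or "top"; returns a dict with "pixels" (480x640x3 uint8, red, green, blue), "vertical_fov" (degrees; the focal length in pixels is half the picture's height over the tangent of half this angle, whatever the lens; pixels are square), "cx", "cy" (the principal point, pixels), "cam_to_world" (4x4, takes a point from camera to world coordinates). Camera axes: x right, y up, looking along -z (the intrinsics and any distortion apply to the point x, -y, -z); pixel columns grow to the right and rows downward; lengths in m; the calibration is good to about 2 mm. A picture is of the moment at which its call begins. There is no depth.
- job_done(): hands the job in; it is judged then, once.
The state is a dict: "time_s": time; "q": joint angles; "qd": joint speeds; "effort": joint torques, N m; "ee_pos": TCP position; "ee_rot": TCP orientation; "ft_force": force on the tool from outside, world axes, zero at the start; "moment": the same for the moment, N m; "gripper_width": finger opening in m; "grasp_force": force on a finger pad.
Only numpy, scipy, OpenCV 4.12 (cv2) and the standard library are available. Lean on these libraries where they do the work, as an engineer would, in place of code of your own. Each camera call takes 0.05 s, during which the arm holds its last target. There are 200 camera calls.

TASK

Fold the crank handle on top of the sample press all the way out to its upright stop before you wind, then wind the crank clockwise with it until the plate is felt to bear firmly on the cassette beneath, about 55 N. Do not crush the cassette, and leave the handle out and everything else where it stands.

Things in the scene. Friction and masses are not known exactly. Their poses are not given: they have to be found in the camera images.
- press: sample press, fixed: white base 175 x 170 x 18 mm, two steel columns 124 mm apart, white bridge 48 x 165 mm with its top 158 mm above the bench, crank on top. Origin: on the crank's axis at bench height, z up. Clockwise cranking (seen from above) lowers an aluminium plate (60 x 60 mm, under the bridge) 30 mm a turn; anticlockwise raises it to a stop that may be close
- crank_axis (a point): point on the crank's vertical axis at the height of the handle's hinge pin, 204 mm above the bench. The screw holds by its own friction: wound steadily with the plate free, the crank takes about 7 N across the arm at the handle (some 3 N remain when the hand pauses); every 15 N of squeeze on the cassette adds about 1 N
- handle_pin (a point): centre of the handle's hinge pin at the outer end of the crank arm, 75 mm from the crank's axis, 204 mm above the bench; the pin is level and square to the arm. The arm is a steel bar 10 mm wide, its top 192 mm above the bench; the fork round the pin is 24 mm wide and reaches up to 210 mm
- handle_end (a point): centre of the handle's free end, 74 mm from the pin; folded, it lies at the crank's axis. The grip is a black sleeve, 16 mm in diameter, 14 to 74 mm from the pin; it spins freely about its length, so a hand holding it need not turn while winding. Folded, its underside is 4 mm above the arm; beside the arm nothing is higher than 180 mm
- handle (a joint): angle of the handle about its pin, rad: 0 folded flat along the arm, 1.57 upright, 1.62 fully out against its stop (leaning slightly outward). The hinge is stiff (about 2.3 N at 52 mm from the pin) and stays where it is left
- seat: dark steel square block, 64 x 64 x 10 mm, fixed on the press base under the plate; its height differs from day to day. Origin: centre of its top face, z up
- cassette: sample cassette to be clamped: white plastic block 44 x 44 x 30 mm, loose on the seat under the plate, which starts 10 to 26 mm above it (not measured). Origin: centre of its underside. Once touched, the squeeze grows some 95 N per radian of crank. Firm: about 55 N, 0.6 rad past first touch and 3.5 N more at the handle; under 20 N it is loose, over 110 N it cracks
- spare_cassette: a second cassette like the first, 44 x 44 x 30 mm, standing on the front of the press base; bystander, origin under its centre
- reagent_bottle: white plastic bottle, 64 mm wide, 130 mm tall, bystander, origin under its centre
- amber_bottle: small amber bottle, 34 mm wide, 60 mm tall, bystander, origin under its centre
- vial_tube: slim white tube, 28 mm wide, 100 mm tall, standing, bystander, origin under its centre
- bottle_cap: loose bottle cap, 38 mm wide, 14 mm high, bystander, origin under its centre
- screwdriver: screwdriver 170 mm long lying on the bench, bystander
- wash_jar: clear jar with white lid, 56 mm wide, 75 mm tall, bystander, origin under its centre

How it is judged (in metres and radians):
On the way, in this order (a step that is already met when the one before it is completed fails the run):
1. the handle is folded fully out (value of joint handle above 1.48 rad), for 0.2 s.
2. the plate bears firmly on the cassette (contact force between cassette and seat above 20 N and value of joint handle above 1.35 rad), for 0.2 s.
At the end, for the whole second after the job is handed in: the handle is still out (above 1.4 rad) and the cassette stands level, at rest, within 15 mm of the seat's centre, pressed on the seat with 20 to 110 N (value of joint handle above 1.4 rad and contact force between cassette and seat between 20 and 110 N and horizontal distance between cassette and seat below 0.015 m and angle between cassette's own z axis and vertical below 0.08 rad and linear speed of cassette below 0.02 m/s); the robot touches nothing.
It fails at once if the cassette is crushed (more than 110 N) (contact force between cassette and seat above 110 N).
It fails at once if the crank is turned (pin moved over 30 mm) while the handle is not out (under 1.2 rad) (value of joint handle below 1.2 rad and distance of handle_pin from where it was at the start of the episode above 0.03 m).
It fails at once if a bystander is moved over 30 mm (distance of any of spare_cassette, reagent_bottle, amber_bottle, vial_tube, bottle_cap, screwdriver, wash_jar from where it was at the start of the episode above 0.03 m).
It also fails if it takes over 72 s, if anything falls off the work surface, if the arm or the gripper's body presses on something with over 40 N, if the wrist force passes 120 N, or if a joint passes its speed limit or range.

## Working session

There is one attempt and no reset: what is moved stays moved. The work goes in short steps, Python scripts to look and compute and a tool call to move; the robot and the scene stay as the last step left them, time stands still between calls to the robot, and variables do not carry over. Pictures are saved under pics/ and viewed, at most 10 in all, crops included, and the job is handed in when it is done.

Besides the shell and the picture viewer there is one more tool, called after "Call:" by a JSON object that holds its "fn" and its "kwargs". arm_command: Moves the arm, as the interface text tells. Its arguments: {"type":"object","properties":{"series":{"type":"array","items":{"type":"number"}},"jaw":{"type":"number"},"squeeze":{"type":"number"}},"required":["series"]}

```bash
mkdir -p pics; python3 - <<'E'
from station import get_obs, eyes, r
import cv2, numpy as np
for n in ("side","top"):
    c=eyes.capture(n); cv2.imwrite(f"pics/{n}0.png",c["pixels"][:,:,::-1])
    print(n,c["vertical_fov"],c["cx"],c["cy"],np.round(c["cam_to_world"],4).tolist(),[k for k in c])
o=get_obs(); print(o["ee_pos"],np.round(o["ee_rot"],3).tolist(),r.tip_reach,o["time_s"])
E
```

```text
side 49.036451436084796 318.9062885116267 252.31426359487781 [[0.7213, 0.4402, -0.5348, 0.002], [-0.6924, 0.4373, -0.5739, -0.5627], [-0.0188, 0.7842, 0.6202, 0.7492], [0.0, 0.0, 0.0, 1.0]] ['pixels', 'vertical_fov', 'cx', 'cy', 'cam_to_world']
top 56.5622805051076 325.8915503695767 237.82949536077916 [[0.0278, 0.9849, -0.1709, 0.373], [-0.9996, 0.0263, -0.0115, 0.0087], [-0.0068, 0.1711, 0.9852, 1.0683], [0.0, 0.0, 0.0, 1.0]] ['pixels', 'vertical_fov', 'cx', 'cy', 'cam_to_world']
[0.22564432 0.52835871 0.24747586] [[-0.92, 0.393, -0.001], [0.393, 0.92, -0.001], [0.0, -0.002, -1.0]] 0.017 0.1
```

View pics/side0.png

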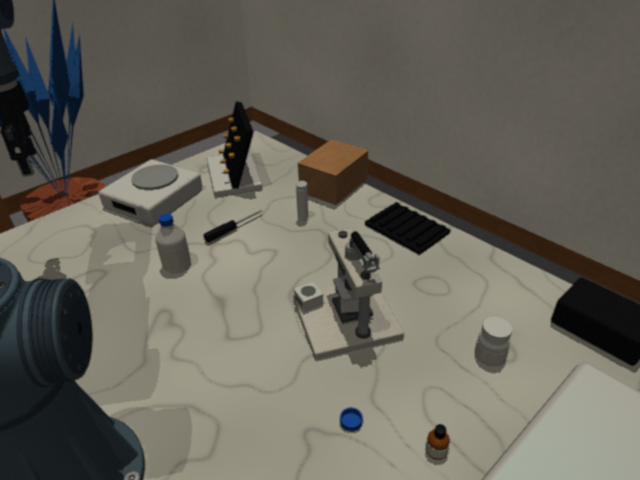

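View pics/top0.png

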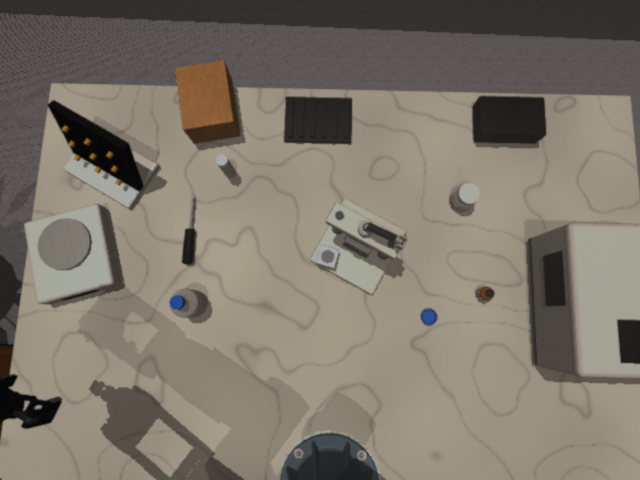

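The press is at about (360,285) in the side view and (365,240) in the top view. The crank arm points right and slightly down in the top view. I'll enlarge both.

```bash
cat > h.py <<'E'
import numpy as np, cv2
from station import get_obs, eyes, r
def cam(n):
    c=eyes.capture(n); f=240/np.tan(np.radians(c["vertical_fov"]/2)); return c,f
def ray(c,u,v):
    f=240/np.tan(np.radians(c["vertical_fov"]/2)); T=np.array(c["cam_to_world"])
    d=T[:3,:3]@np.array([(u-c["cx"])/f,-(v-c["cy"])/f,-1]); return T[:3,3],d
def atz(c,u,v,z):
    o,d=ray(c,u,v); return o+d*(z-o[2])/d[2]
def proj(c,p):
    f=240/np.tan(np.radians(c["vertical_fov"]/2)); T=np.array(c["cam_to_world"])
    x=T[:3,:3].T@(np.array(p)-T[:3,3]); return np.array([c["cx"]-f*x[0]/x[2], c["cy"]+f*x[1]/x[2]])
def crop(c,u0,v0,w,h,k):
    return cv2.resize(c["pixels"][v0:v0+h,u0:u0+w,::-1],None,fx=k,fy=k,interpolation=cv2.INTER_CUBIC)
E
python3 - <<'E'
from h import *
s,_=cam("side");t,_=cam("top")
cv2.imwrite("pics/c1.png",np.hstack([crop(t,305,190,110,110,3.6),crop(s,290,225,115,110,3.5).copy()[:385][:,:400] if 0 else cv2.resize(crop(s,290,225,120,130,1),(396,429))[:396]]))
cv2.imwrite("pics/ct.png",crop(t,310,195,110,105,7)[:600])
cv2.imwrite("pics/cs.png",cv2.convertScaleAbs(crop(s,290,225,120,130,4.6),alpha=1.5))
E
```

```text
(no output)
```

View pics/ct.png

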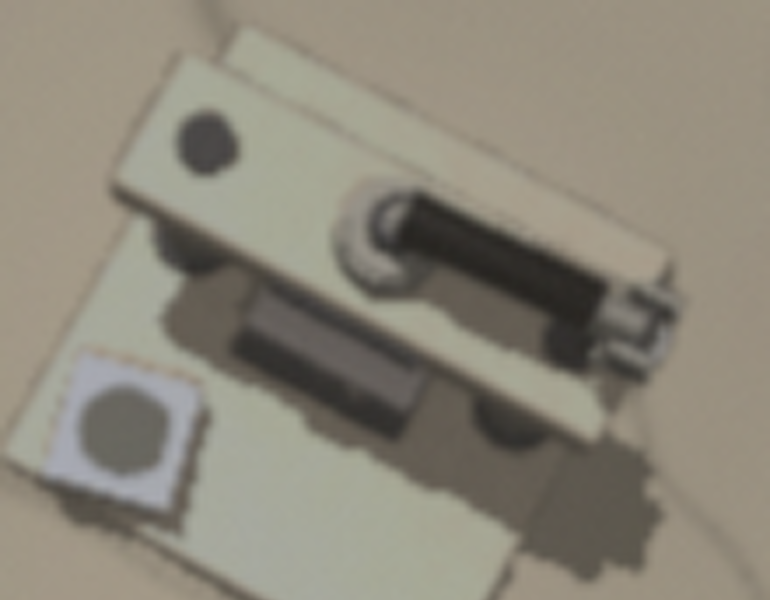

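View pics/cs.png

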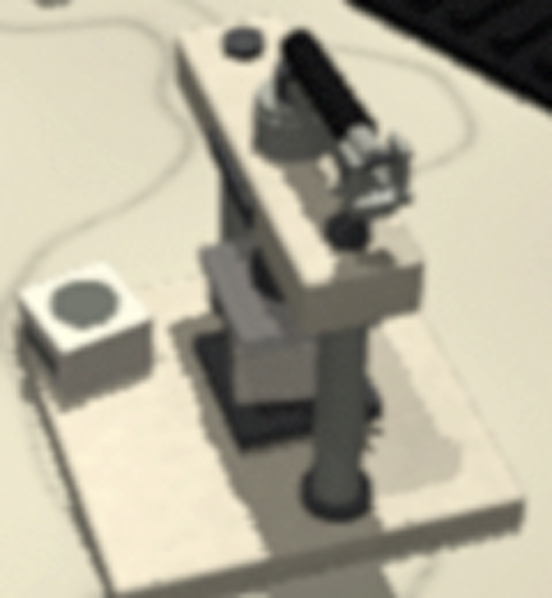

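```bash
python3 - <<'E'
from h import *
from scipy.optimize import least_squares
s,_=cam("side");t,_=cam("top")
T=lambda x,y:(310+(x+.5)/7-.5,195+(y+.5)/7-.5)
S=lambda x,y:(290+(x+.5)/4.6-.5,225+(y+.5)/4.6-.5)
def tri(a,b):
    o1,d1=ray(t,*T(*a));o2,d2=ray(s,*S(*b)); k=np.linalg.lstsq(np.c_[d1,-d2],o2-o1,rcond=None)[0]
    p,q=o1+k[0]*d1,o2+k[1]*d2; return np.round((p+q)/2,4),np.round(p-q,4)
print("end",tri((405,217),(298,48)));print("fork",tri((640,325),(375,180)))
print("pillar cap L",tri((207,143),(243,43)))
print("bridge FR",tri((600,438),(303,285)));print("bridge BL",tri((185,55),(180,40)) )
for n,a in dict(end=(405,217),pin=(640,325)).items(): print(n,atz(t,*T(*a),.204))
for n,a in dict(FL=(113,183),FR=(600,440),BL=(185,53)).items(): print(n,atz(t,*T(*a),.158))
# fit
pts=[]
def f(p):
    x,y,yaw,al=p; e=np.array([np.cos(yaw),np.sin(yaw),0]);n=np.array([-e[1],e[0],0]);a=np.array([np.cos(al),np.sin(al),0]);o=np.array([x,y,0])
    z=lambda h:np.array([0,0,h])
    P=lambda u,v,h:o+e*u+n*v+z(h)
    L=[(t,T(113,183),P(-.0825,-.024,.158)),(t,T(600,440),P(.0825,-.024,.158)),(t,T(185,53),P(-.0825,.024,.158)),
       (s,S(303,285),P(.0825,-.024,.158)),(s,S(180,38),P(-.0825,-.024,.158)),(s,S(423,260),P(.0825,.024,.158)),
       (t,T(207,143),P(-.062,0,.16)),(s,S(243,43),P(-.062,0,.16)),
       (t,T(405,217),o+z(.206)),(s,S(298,48),o+z(.204)),(t,T(640,325),o+.075*a+z(.204)),(s,S(375,175),o+.075*a+z(.204))]
    return np.concatenate([proj(c,q)-np.array(m) for c,m,q in L])
sol=least_squares(f,[.55,-.1,-2,-2],loss="soft_l1")
for g in [(-.5),(-2),(-1.2)]:
    q=least_squares(f,[.55,-.1,g,g],loss="soft_l1")
    if q.cost<sol.cost: sol=q
print(sol.x,np.degrees(sol.x[2:]),sol.cost);print(np.round(sol.fun.reshape(-1,2),1).tolist())
E
```

```text
end (array([ 0.5513, -0.0636,  0.2007]), array([-0.0019,  0.0015, -0.0005]))
fork (array([ 0.5225, -0.1306,  0.192 ]), array([ 0.0001, -0.0001,  0.    ]))
pillar cap L (array([ 0.5804, -0.0075,  0.159 ]), array([-0.0011,  0.0009, -0.0003]))
bridge FR (array([ 0.494 , -0.1241,  0.1554]), array([ 0.0014, -0.0011,  0.0004]))
bridge BL (array([0.5911, 0.0115, 0.152 ]), array([ 0.0323, -0.0229,  0.0085]))
end [ 0.54961922 -0.06260344  0.204     ]
pin [ 0.52048953 -0.12877091  0.204     ]
FL [0.56705087 0.02062432 0.158     ]
FR [ 0.49381794 -0.12433642  0.158     ]
BL [6.07457096e-01 1.41712276e-04 1.58000000e-01]
[ 0.55042538 -0.06340968 -2.05239037 -1.99321321] [-117.59330617 -114.20270441] 9.441717215729888
[[-0.1, -0.2], [0.5, 1.4], [0.8, -1.1], [-0.1, -0.0], [-2.1, -1.8], [0.7, -0.3], [0.7, 0.2], [-0.4, 0.1], [0.5, -0.6], [-1.1, -1.2], [1.6, 0.4], [-0.2, -3.5]]
```

Call:
{"fn": "arm_command", "kwargs": {"series": [0,0,-15,0,0,10.7,0,0,-15,0,0,10.7,0,0,-15,0,0,10.7,0,0,0,0,0,10.7,0,0,0,0,0,10.7,0,0,0,0,0,10.7,0,0,0,0,0,10.7,0,0,0,0,0,10.7], "jaw": 50, "squeeze": 20}}

```text
time_s: 1.3
ee_pos: [0.2259, 0.5287, 0.2932]
ee_rot: [[0.327, 0.945, -0.0], [0.945, -0.327, -0.0], [-0.0, -0.0, -1.0]]
ft_force: [-0.4, 0.0, -0.1]
gripper_width: 0.05
grasp_force: 0.0
```

Call:
{"fn": "arm_command", "kwargs": {"series": [0,0,0,0,0,5.5,0,0,0,0,0,0,0,0,0,0,0,0]}}

```text
time_s: 1.68
ee_pos: [0.2259, 0.5288, 0.2932]
ee_rot: [[0.409, 0.913, -0.0], [0.913, -0.409, -0.0], [-0.0, -0.0, -1.0]]
ft_force: [0.8, -0.4, 0.6]
gripper_width: 0.0501
grasp_force: 0.0
```

```bash
cat >> h.py <<'E'
AX=np.array([.550,-.063]); AL=np.radians(-114.2); PIN=np.array([.5200,-.1310])
def to(p):
    "tool-frame shift (mm) from the measured pose to p"
    o=get_obs(); R=np.array(o["ee_rot"]); print(np.round(R,3).tolist(),np.round(o["ee_pos"],4),"ft",np.round(o["ft_force"],1),"t",o["time_s"],"w",o["gripper_width"])
    return np.round(1000*R.T@(np.array(p)-np.array(o["ee_pos"])),1)
E
python3 - <<'E'
from h import *
d=-np.array([np.cos(AL),np.sin(AL)])
g=PIN+.050*d
print(g,to([*g,.28]))
E
```

```text
[[0.409, 0.913, -0.0], [0.913, -0.409, -0.0], [-0.0, -0.0, -1.0]] [0.2259 0.5288 0.2932] ft [ 0.8 -0.4  0.6] t 1.675 w 0.05010878712591879
[ 0.54049615 -0.08539399] [-431.9  538.1   13.3]
```

Call:
{"fn": "arm_command", "kwargs": {"series": [-31,38,0,0,0,0,-31,38,0,0,0,0,-31,38,0,0,0,0,-31,38,0,0,0,0,-31,38,0,0,0,0,-31,38,0,0,0,0,-31,38,0,0,0,0,-31,38,0,0,0,0]}}

```text
time_s: 2.68
ee_pos: [0.4019, 0.1764, 0.2936]
ee_rot: [[0.409, 0.913, 0.001], [0.913, -0.409, 0.0], [0.001, 0.001, -1.0]]
ft_force: [0.6, 0.7, -0.3]
gripper_width: 0.05
grasp_force: 0.0
```

Call:
{"fn": "arm_command", "kwargs": {"series": [-31,38,0,0,0,0,-31,38,0,0,0,0,-31,38,0,0,0,0,-31,40,0,0,0,0,-31,40,0,0,0,0,-29,40,13,0,0,0,0,0,0,0,0,0]}}

```text
time_s: 3.55
ee_pos: [0.5395, -0.0887, 0.2787]
ee_rot: [[0.413, 0.911, -0.002], [0.911, -0.413, 0.0], [-0.001, -0.002, -1.0]]
ft_force: [0.3, 0.6, 0.0]
gripper_width: 0.0504
grasp_force: 0.0
```

```bash
python3 - <<'E'
from h import *
d=-np.array([np.cos(AL),np.sin(AL)])
g=PIN+.050*d
print(g,to([*g,.25]))
s,_=cam("side");t,_=cam("top")
a=crop(t,310,175,100,120,4);b=cv2.convertScaleAbs(crop(s,300,180,100,120,4),alpha=1.5)
cv2.imwrite("pics/m1.png",np.hstack([a,b]))
E
```

```text
[[0.413, 0.911, -0.002], [0.911, -0.413, 0.0], [-0.001, -0.002, -1.0]] [ 0.5395 -0.0887  0.2787] ft [0.3 0.6 0. ] t 3.55 w 0.0503827663677436
[ 0.54049615 -0.08539399] [ 3.5 -0.4 28.7]
```

View pics/m1.png

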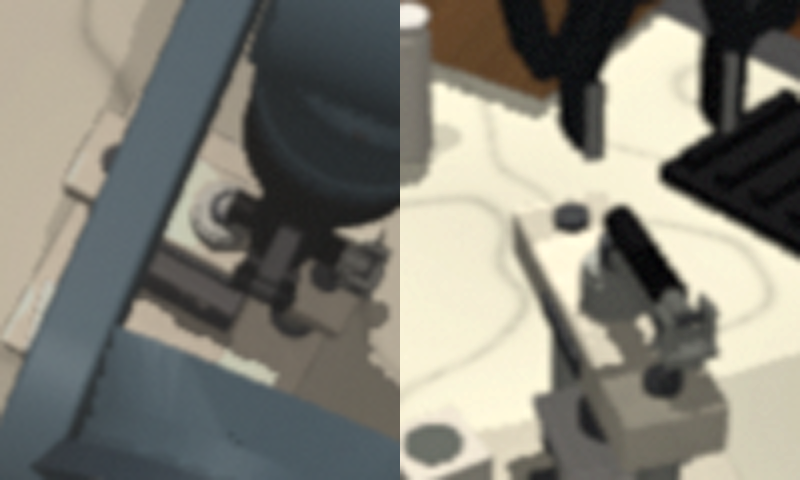

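The picture shows the fingers straddling the black grip, with the fingertips at about (590,140) and (735,120) and the grip at (640,255) in the side crop. I'll go down and grip.

Call:
{"fn": "arm_command", "kwargs": {"series": [1,0,20,0,0,0,1,0,20,0,0,0,1,0,15,0,0,0,0,0,10,0,0,0,0,0,8,0,0,0,0,0,0,0,0,0]}}

```text
time_s: 4.4
ee_pos: [0.5402, -0.0831, 0.207]
ee_rot: [[0.41, 0.912, -0.001], [0.912, -0.41, 0.0], [-0.0, -0.001, -1.0]]
ft_force: [-0.0, -0.3, -0.8]
gripper_width: 0.05
grasp_force: 0.0
```

Call:
{"fn": "arm_command", "kwargs": {"series": [0,0,0,0,0,0,0,0,0,0,0,0,0,0,0,0,0,0,0,0,0,0,0,0,0,0,0,0,0,0,0,0,0,0,0,0], "jaw": 10, "squeeze": 20}}

```text
time_s: 5.15
ee_pos: [0.5404, -0.0833, 0.2076]
ee_rot: [[0.411, 0.912, 0.0], [0.912, -0.411, -0.0], [-0.0, 0.0, -1.0]]
ft_force: [-2.9, 2.0, 5.5]
gripper_width: 0.0149
grasp_force: 21.8
```

Call:
{"fn": "arm_command", "kwargs": {"series": [-0.2,0,-3.6,0,0,0,-0.3,0,-3.6,0,0,0,-0.6,0,-3.6,0,0,0,-0.9,0,-3.5,0,0,0,-1.1,0,-3.5,0,0,0,-1.4,0,-3.4,0,0,0,-1.6,0,-3.3,0,0,0,-1.8,0,-3.1,0,0,0]}}

```text
time_s: 6.15
ee_pos: [0.5369, -0.0903, 0.235]
ee_rot: [[0.41, 0.912, -0.0], [0.912, -0.41, 0.0], [0.0, -0.001, -1.0]]
ft_force: [-2.4, -0.3, -7.6]
gripper_width: 0.0152
grasp_force: 19.7
```

```bash
python3 - <<'E'
from h import *
to([0,0,0])
s,_=cam("side")
b=cv2.convertScaleAbs(crop(s,300,180,120,120,5),alpha=1.5)
cv2.imwrite("pics/m2.png",b)
E
```

```text
[[0.41, 0.912, -0.0], [0.912, -0.41, 0.0], [0.0, -0.001, -1.0]] [ 0.5369 -0.0903  0.235 ] ft [-2.4 -0.3 -7.6] t 6.15 w 0.01516832941249366
```

View pics/m2.png

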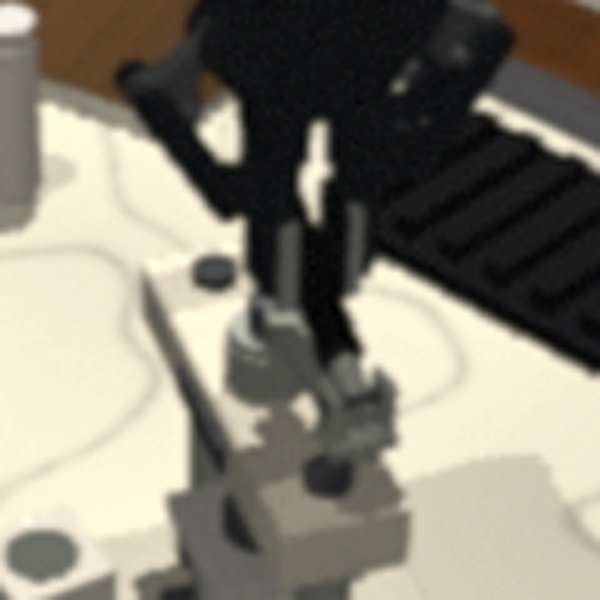

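The handle is rising between the pads: the grip runs from (325,250) to the fork at (350,400), with a force of about 8 N. I'll carry on along the arc.

Call:
{"fn": "arm_command", "kwargs": {"series": [-2,0,-3,0,0,0,-2.3,0,-2.8,0,0,0,-2.4,0,-2.7,0,0,0,-2.6,0,-2.5,0,0,0,-2.8,0,-2.4,0,0,0,-2.9,0,-2.1,0,0,0,-3.1,0,-1.9,0,0,0,-3.2,0,-1.7,0,0,0]}}

```text
time_s: 7.2
ee_pos: [0.5285, -0.1098, 0.2544]
ee_rot: [[0.41, 0.912, 0.0], [0.912, -0.41, 0.0], [0.001, 0.0, -1.0]]
ft_force: [-1.1, 5.1, -4.0]
gripper_width: 0.0146
grasp_force: 19.6
```

Call:
{"fn": "arm_command", "kwargs": {"series": [-3.3,0,-1.5,0,0,0,-3.4,0,-1.3,0,0,0,-3.5,0,-1,0,0,0,-3.6,0,-0.7,0,0,0,-3.6,0,-0.5,0,0,0,-3.6,0,-0.3,0,0,0]}}

```text
time_s: 7.95
ee_pos: [0.5201, -0.1286, 0.2603]
ee_rot: [[0.41, 0.912, 0.001], [0.912, -0.41, 0.001], [0.001, 0.001, -1.0]]
ft_force: [-3.5, 7.1, -1.6]
gripper_width: 0.0139
grasp_force: 20.0
```

Call:
{"fn": "arm_command", "kwargs": {"series": [-2,0,0,0,0,0,-2,0,0,0,0,0,-2,0,0,0,0,0]}}

```text
time_s: 8.32
ee_pos: [0.5176, -0.1342, 0.2604]
ee_rot: [[0.41, 0.912, 0.001], [0.912, -0.41, 0.0], [0.001, 0.001, -1.0]]
ft_force: [-2.4, 5.9, 1.2]
gripper_width: 0.012
grasp_force: 17.4
```

Call:
{"fn": "arm_command", "kwargs": {"series": [-1.5,0,0,0,0,0,0,0,0,0,0,0]}}

```text
time_s: 8.57
ee_pos: [0.5173, -0.1373, 0.2607]
ee_rot: [[0.411, 0.912, 0.002], [0.912, -0.411, -0.003], [-0.002, 0.003, -1.0]]
ft_force: [-2.9, -1.1, 1.6]
gripper_width: 0.01
grasp_force: 1.4
```

```bash
python3 - <<'E'
from h import *
s,_=cam("side");t,_=cam("top")
a=crop(t,330,175,80,100,5);b=cv2.convertScaleAbs(crop(s,330,190,80,100,5),alpha=1.5)
cv2.imwrite("pics/m3.png",np.hstack([a,b]))
for L in (14,50,74):
    print(L,*[np.round(5*(proj(s,[.52+k*.41,-.131+k*.912,.204+L/1000])-[330,190])+[400,0]) for k in (-.004,.012)])
E
```

```text
14 [610. 318.] [590. 290.]
50 [615. 229.] [595. 201.]
74 [619. 166.] [598. 139.]
```

View pics/m3.png

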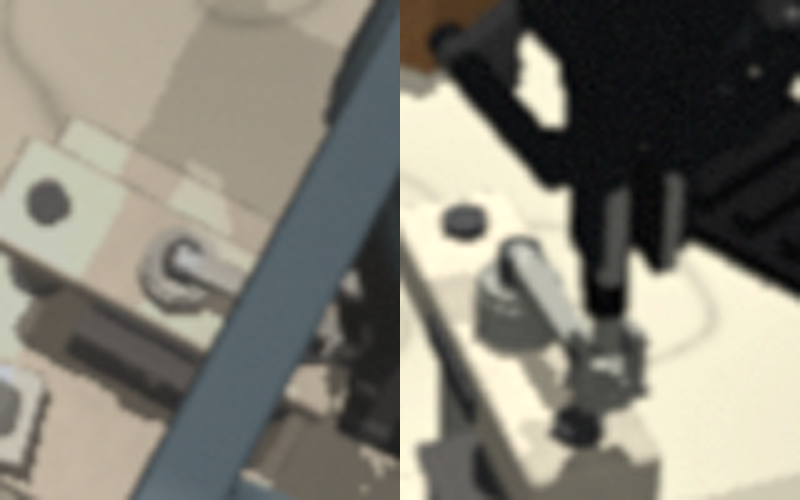

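The pads slid off the edge of the grip, which now stands at about 80° (its base is near (605,300) in the side crop). I'll open, recentre on it and grip harder.

Call:
{"fn": "arm_command", "kwargs": {"series": [0,0,0,0,0,0,0,0,0,0,0,0,5,0,0,0,0,0,6,0,0,0,0,0,4,0,0,0,0,0], "jaw": 40}}

```text
time_s: 9.3
ee_pos: [0.5231, -0.1216, 0.2592]
ee_rot: [[0.41, 0.912, -0.0], [0.912, -0.41, 0.0], [0.0, -0.0, -1.0]]
ft_force: [-0.9, 0.3, 0.2]
gripper_width: 0.04
grasp_force: 0.0
```

Call:
{"fn": "arm_command", "kwargs": {"series": [0,0,0,0,0,0,0,0,0,0,0,0,0,0,0,0,0,0,0,0,0,0,0,0,0,0,0,0,0,0], "jaw": 8, "squeeze": 50}}

```text
time_s: 9.93
ee_pos: [0.5227, -0.1219, 0.2594]
ee_rot: [[0.41, 0.912, -0.0], [0.912, -0.41, 0.001], [0.0, -0.001, -1.0]]
ft_force: [-2.5, 3.2, 3.3]
gripper_width: 0.0146
grasp_force: 48.7
```

Call:
{"fn": "arm_command", "kwargs": {"series": [-2.5,0,0,0,0,0,-2.5,0,0,0,0,0,-2,0,0,0,0,0]}}

```text
time_s: 10.3
ee_pos: [0.5207, -0.1265, 0.2597]
ee_rot: [[0.41, 0.912, 0.002], [0.912, -0.41, 0.004], [0.005, -0.0, -1.0]]
ft_force: [1.7, 14.5, 5.1]
gripper_width: 0.0145
grasp_force: 49.6
```

Call:
{"fn": "arm_command", "kwargs": {"series": [-1,0,0,0,0,0,-1,0,0,0,0,0]}}

```text
time_s: 10.55
ee_pos: [0.52, -0.1278, 0.2596]
ee_rot: [[0.41, 0.912, 0.002], [0.912, -0.41, 0.005], [0.006, -0.0, -1.0]]
ft_force: [2.1, 13.4, 5.3]
gripper_width: 0.0144
grasp_force: 49.8
```

Call:
{"fn": "arm_command", "kwargs": {"series": [0,0,0,0,0,0,0,0,0,0,0,0,0,0,0,0,0,0]}}

```text
time_s: 10.92
ee_pos: [0.5201, -0.1278, 0.2597]
ee_rot: [[0.41, 0.912, 0.002], [0.912, -0.41, 0.005], [0.006, 0.0, -1.0]]
ft_force: [1.7, 11.7, 5.3]
gripper_width: 0.0147
grasp_force: 49.8
```

Call:
{"fn": "arm_command", "kwargs": {"series": [0,0,0,0,0,0,0,0,0,0,0,0,10,0,0,0,0,0,10,0,0,0,0,0,10,0,0,0,0,0,0,0,0,0,0,0], "jaw": 40}}

```text
time_s: 11.68
ee_pos: [0.5318, -0.1021, 0.2592]
ee_rot: [[0.409, 0.912, -0.0], [0.912, -0.409, 0.0], [-0.0, -0.0, -1.0]]
ft_force: [-0.3, -0.0, 0.4]
gripper_width: 0.0401
grasp_force: 0.0
```

Call:
{"fn": "arm_command", "kwargs": {"series": [0,0,0,0,0,0,0,0,0,0,0,0,0,0,0,0,0,0,0,0,0,0,0,0,0,0,0,0,0,0,0,0,0,0,0,0,0,0,0,0,0,0], "jaw": 0}}

```text
time_s: 12.55
ee_pos: [0.5315, -0.1031, 0.2593]
ee_rot: [[0.41, 0.912, 0.0], [0.912, -0.41, -0.0], [-0.0, 0.0, -1.0]]
ft_force: [-0.4, 0.3, 0.6]
gripper_width: 0.0004
grasp_force: 0.0
```

Call:
{"fn": "arm_command", "kwargs": {"series": [-2,0,0,0,0,0,-2,0,0,0,0,0]}}

```text
time_s: 12.8
ee_pos: [0.53, -0.1065, 0.2595]
ee_rot: [[0.41, 0.912, 0.001], [0.912, -0.41, 0.0], [0.001, 0.0, -1.0]]
ft_force: [0.2, 1.3, 2.2]
gripper_width: 0.0002
grasp_force: 1.0
```

Call:
{"fn": "arm_command", "kwargs": {"series": [-2,0,0,0,0,0,-2,0,0,0,0,0]}}

```text
time_s: 13.05
ee_pos: [0.5283, -0.1104, 0.2595]
ee_rot: [[0.41, 0.912, 0.0], [0.912, -0.41, 0.0], [0.0, 0.0, -1.0]]
ft_force: [0.9, 0.6, 2.1]
gripper_width: -0.0
grasp_force: 1.0
```

Call:
{"fn": "arm_command", "kwargs": {"series": [-2,0,0,0,0,0,-2,0,0,0,0,0]}}

```text
time_s: 13.3
ee_pos: [0.5267, -0.1139, 0.2595]
ee_rot: [[0.41, 0.912, 0.001], [0.912, -0.41, 0.0], [0.001, 0.0, -1.0]]
ft_force: [0.1, 3.5, 2.9]
gripper_width: -0.0001
grasp_force: 1.7
```

Call:
{"fn": "arm_command", "kwargs": {"series": [-2,0,0,0,0,0,-2,0,0,0,0,0]}}

```text
time_s: 13.55
ee_pos: [0.5259, -0.1156, 0.2597]
ee_rot: [[0.41, 0.912, 0.003], [0.912, -0.41, 0.004], [0.005, 0.001, -1.0]]
ft_force: [6.6, 13.0, 3.8]
gripper_width: -0.0
grasp_force: 7.5
```

Call:
{"fn": "arm_command", "kwargs": {"series": [-1.5,0,0,0,0,0,-1.5,0,0,0,0,0]}}

```text
time_s: 13.8
ee_pos: [0.5254, -0.1164, 0.2597]
ee_rot: [[0.409, 0.912, 0.005], [0.912, -0.409, 0.008], [0.009, 0.001, -1.0]]
ft_force: [9.4, 20.3, 3.9]
gripper_width: -0.0002
grasp_force: 11.2
```

The force jumped to 22 N with the grip's centre about 2.6 mm outside the pin, which matches the upright stop. Now I'll back off, open, centre on the grip and take hold firmly.

Call:
{"fn": "arm_command", "kwargs": {"series": [10,0,0,0,0,0,10,0,0,0,0,0,0,0,0,0,0,0,0,0,0,0,0,0,0,0,0,0,0,0], "jaw": 45}}

```text
time_s: 14.42
ee_pos: [0.5317, -0.1025, 0.2592]
ee_rot: [[0.411, 0.912, -0.0], [0.912, -0.411, -0.0], [-0.0, -0.0, -1.0]]
ft_force: [0.5, -0.4, 0.1]
gripper_width: 0.045
grasp_force: 0.0
```

```bash
python3 - <<'E'
from h import *
d=-np.array([np.cos(AL),np.sin(AL)])
print(to([*(np.array([.5254,-.1164])-.019*d),.258]))
E
```

```text
[[0.411, 0.912, -0.0], [0.912, -0.411, -0.0], [-0.0, -0.0, -1.0]] [ 0.5317 -0.1025  0.2592] ft [ 0.5 -0.4  0.1] t 14.425 w 0.04499591943339208
[-34.2  -0.1   1.2]
```

Call:
{"fn": "arm_command", "kwargs": {"series": [-10,0,0,0,0,0,-10,0,0,0,0,0,-8,0,1,0,0,0,-6,0,0,0,0,0,0,0,0,0,0,0,0,0,0,0,0,0]}}

```text
time_s: 15.18
ee_pos: [0.518, -0.1331, 0.2583]
ee_rot: [[0.411, 0.912, 0.0], [0.912, -0.411, 0.0], [0.0, 0.0, -1.0]]
ft_force: [0.3, 0.3, 0.2]
gripper_width: 0.0448
grasp_force: 0.0
```

Call:
{"fn": "arm_command", "kwargs": {"series": [0,0,0,0,0,0,0,0,0,0,0,0,0,0,0,0,0,0,0,0,0,0,0,0,0,0,0,0,0,0,0,0,0,0,0,0], "jaw": 8, "squeeze": 80}}

```text
time_s: 15.92
ee_pos: [0.5178, -0.1329, 0.2585]
ee_rot: [[0.41, 0.912, -0.0], [0.912, -0.41, 0.0], [0.0, -0.0, -1.0]]
ft_force: [-3.5, 3.3, 6.2]
gripper_width: 0.0138
grasp_force: 78.0
```

```bash
cat >> h.py <<'E'
def wind(steps,R=.0775):
    "rows for clockwise steps (deg) from where the crank stands; also force along/against the tangent"
    o=get_obs(); p=np.array(o["ee_pos"]); Rm=np.array(o["ee_rot"]); v=p[:2]-AX; ph=np.arctan2(v[1],v[0])
    t=np.array([np.sin(ph),-np.cos(ph)]); F=np.array(o["ft_force"])
    print("t",o["time_s"],"psi",round(np.degrees(AL-ph)%360,1),"r",round(np.hypot(*v)*1e3,1),"z",round(p[2],4),"Ftan",round(-F[:2]@t,2),"Frad",round(F[:2]@v/np.hypot(*v),2),"Fz",round(F[2],1),"w",o["gripper_width"])
    return o
def plan(psi0,steps,R=77.5):
    a=np.radians(np.cumsum([psi0,*steps])); q=np.c_[-R*np.cos(a),-R*np.sin(a)]
    print([round(x,1)+0 for d in np.diff(q,axis=0) for x in (*d,0,0,0,0)])
E
python3 - <<'E'
from h import *
wind([]); plan(0,[3,5,6,6,6,6,6,6]); plan(44,[6]*8)
E
```

```text
t 15.925 psi 0.5 r 76.9 z 0.2585 Ftan -4.61 Frad -1.53 Fz 6.2 w 0.013756437327465445
[np.float64(0.1), np.float64(-4.1), 0, 0, 0, 0, np.float64(0.6), np.float64(-6.7), 0, 0, 0, 0, np.float64(1.5), np.float64(-8.0), 0, 0, 0, 0, np.float64(2.4), np.float64(-7.8), 0, 0, 0, 0, np.float64(3.2), np.float64(-7.5), 0, 0, 0, 0, np.float64(3.9), np.float64(-7.1), 0, 0, 0, 0, np.float64(4.7), np.float64(-6.6), 0, 0, 0, 0, np.float64(5.3), np.float64(-6.1), 0, 0, 0, 0]
[np.float64(5.9), np.float64(-5.5), 0, 0, 0, 0, np.float64(6.5), np.float64(-4.9), 0, 0, 0, 0, np.float64(7.0), np.float64(-4.2), 0, 0, 0, 0, np.float64(7.4), np.float64(-3.4), 0, 0, 0, 0, np.float64(7.7), np.float64(-2.6), 0, 0, 0, 0, np.float64(7.9), np.float64(-1.8), 0, 0, 0, 0, np.float64(8.1), np.float64(-1.0), 0, 0, 0, 0, np.float64(8.1), np.float64(-0.1), 0, 0, 0, 0]
```

Call:
{"fn": "arm_command", "kwargs": {"series": [0.1,-4.1,0,0,0,0,0.6,-6.7,0,0,0,0,1.5,-8,0,0,0,0,2.4,-7.8,0,0,0,0,3.2,-7.5,0,0,0,0,3.9,-7.1,0,0,0,0,4.7,-6.6,0,0,0,0,5.3,-6.1,0,0,0,0]}}

```text
time_s: 16.92
ee_pos: [0.4793, -0.093, 0.2586]
ee_rot: [[0.411, 0.912, 0.005], [0.912, -0.411, -0.005], [-0.002, 0.006, -1.0]]
ft_force: [6.1, -5.3, -2.8]
gripper_width: 0.0143
grasp_force: 78.2
```

```bash
python3 - <<'E'
from h import *
wind([])
E
```

```text
t 16.925 psi 42.8 r 76.8 z 0.2586 Ftan 7.23 Frad -3.59 Fz -2.8 w 0.014275774007014363
```

Call:
{"fn": "arm_command", "kwargs": {"series": [5.9,-5.5,0,0,0,0,6.5,-4.9,0,0,0,0,7,-4.2,0,0,0,0,7.4,-3.4,0,0,0,0,7.7,-2.6,0,0,0,0,7.9,-1.8,0,0,0,0,8.1,-1,0,0,0,0,8.1,-0.1,0,0,0,0]}}

```text
time_s: 17.92
ee_pos: [0.4812, -0.0305, 0.2586]
ee_rot: [[0.411, 0.912, 0.002], [0.912, -0.411, -0.006], [-0.004, 0.005, -1.0]]
ft_force: [1.1, -7.4, 0.9]
gripper_width: 0.0142
grasp_force: 78.5
```

```bash
sed -i 's/print(\[round(x,1)+0 for/print([round(float(x),1)+0 for/' h.py; python3 - <<'E'
from h import *
wind([])
for k in range(9): print(92+24*k,end=" "); plan(92+24*k,[4]*6,77.2)
E
```

```text
t 17.925 psi 91.1 r 76.1 z 0.2586 Ftan 6.26 Frad -4.13 Fz 0.9 w 0.014177495474757955
92 [5.4, 0.4, 0.0, 0.0, 0.0, 0.0, 5.3, 0.7, 0.0, 0.0, 0.0, 0.0, 5.3, 1.1, 0.0, 0.0, 0.0, 0.0, 5.2, 1.5, 0.0, 0.0, 0.0, 0.0, 5.1, 1.8, 0.0, 0.0, 0.0, 0.0, 4.9, 2.2, 0.0, 0.0, 0.0, 0.0]
116 [4.8, 2.5, 0.0, 0.0, 0.0, 0.0, 4.6, 2.9, 0.0, 0.0, 0.0, 0.0, 4.4, 3.2, 0.0, 0.0, 0.0, 0.0, 4.1, 3.5, 0.0, 0.0, 0.0, 0.0, 3.9, 3.7, 0.0, 0.0, 0.0, 0.0, 3.6, 4.0, 0.0, 0.0, 0.0, 0.0]
140 [3.3, 4.2, 0.0, 0.0, 0.0, 0.0, 3.0, 4.5, 0.0, 0.0, 0.0, 0.0, 2.7, 4.7, 0.0, 0.0, 0.0, 0.0, 2.4, 4.8, 0.0, 0.0, 0.0, 0.0, 2.0, 5.0, 0.0, 0.0, 0.0, 0.0, 1.7, 5.1, 0.0, 0.0, 0.0, 0.0]
164 [1.3, 5.2, 0.0, 0.0, 0.0, 0.0, 0.9, 5.3, 0.0, 0.0, 0.0, 0.0, 0.6, 5.4, 0.0, 0.0, 0.0, 0.0, 0.2, 5.4, 0.0, 0.0, 0.0, 0.0, -0.2, 5.4, 0.0, 0.0, 0.0, 0.0, -0.6, 5.4, 0.0, 0.0, 0.0, 0.0]
188 [-0.9, 5.3, 0.0, 0.0, 0.0, 0.0, -1.3, 5.2, 0.0, 0.0, 0.0, 0.0, -1.7, 5.1, 0.0, 0.0, 0.0, 0.0, -2.0, 5.0, 0.0, 0.0, 0.0, 0.0, -2.4, 4.8, 0.0, 0.0, 0.0, 0.0, -2.7, 4.7, 0.0, 0.0, 0.0, 0.0]
212 [-3.0, 4.5, 0.0, 0.0, 0.0, 0.0, -3.3, 4.2, 0.0, 0.0, 0.0, 0.0, -3.6, 4.0, 0.0, 0.0, 0.0, 0.0, -3.9, 3.7, 0.0, 0.0, 0.0, 0.0, -4.1, 3.5, 0.0, 0.0, 0.0, 0.0, -4.4, 3.2, 0.0, 0.0, 0.0, 0.0]
236 [-4.6, 2.9, 0.0, 0.0, 0.0, 0.0, -4.8, 2.5, 0.0, 0.0, 0.0, 0.0, -4.9, 2.2, 0.0, 0.0, 0.0, 0.0, -5.1, 1.8, 0.0, 0.0, 0.0, 0.0, -5.2, 1.5, 0.0, 0.0, 0.0, 0.0, -5.3, 1.1, 0.0, 0.0, 0.0, 0.0]
260 [-5.3, 0.7, 0.0, 0.0, 0.0, 0.0, -5.4, 0.4, 0.0, 0.0, 0.0, 0.0, -5.4, 0.0, 0.0, 0.0, 0.0, 0.0, -5.4, -0.4, 0.0, 0.0, 0.0, 0.0, -5.3, -0.7, 0.0, 0.0, 0.0, 0.0, -5.3, -1.1, 0.0, 0.0, 0.0, 0.0]
284 [-5.2, -1.5, 0.0, 0.0, 0.0, 0.0, -5.1, -1.8, 0.0, 0.0, 0.0, 0.0, -4.9, -2.2, 0.0, 0.0, 0.0, 0.0, -4.8, -2.5, 0.0, 0.0, 0.0, 0.0, -4.6, -2.9, 0.0, 0.0, 0.0, 0.0, -4.4, -3.2, 0.0, 0.0, 0.0, 0.0]
```

Call:
{"fn": "arm_command", "kwargs": {"series": [5.4,0.4,0,0,0,0,5.3,0.7,0,0,0,0,5.3,1.1,0,0,0,0]}}

```text
time_s: 18.3
ee_pos: [0.4896, -0.017, 0.2586]
ee_rot: [[0.411, 0.912, 0.002], [0.912, -0.411, -0.006], [-0.005, 0.004, -1.0]]
ft_force: [-0.0, -8.8, 0.7]
gripper_width: 0.0141
grasp_force: 78.5
```

Call:
{"fn": "arm_command", "kwargs": {"series": [5.2,1.5,0,0,0,0,5.1,1.8,0,0,0,0,4.9,2.2,0,0,0,0]}}

```text
time_s: 18.68
ee_pos: [0.5006, -0.0055, 0.2586]
ee_rot: [[0.411, 0.912, 0.001], [0.912, -0.411, -0.006], [-0.005, 0.003, -1.0]]
ft_force: [-1.0, -8.9, 2.3]
gripper_width: 0.0145
grasp_force: 78.5
```

```bash
cat > f.py <<'E'
import sys,numpy as np
from h import AX,AL
a=list(map(float,sys.argv[1:]))
for x,y,fx,fy in np.reshape(a,(-1,4)):
    v=np.array([x,y])-AX; ph=np.arctan2(v[1],v[0]); t=np.array([np.sin(ph),-np.cos(ph)])
    print("psi",round(np.degrees(AL-ph)%360,1),"r",round(1e3*np.hypot(*v),1),"Ftan",round(-t@[fx,fy],2),"Frad",round(v@[fx,fy]/np.hypot(*v),2))
E
python3 -c "
from h import *
wind([])"
```

```text
t 18.675 psi 115.1 r 75.8 z 0.2586 Ftan 6.59 Frad -6.09 Fz 2.3 w 0.014453544796452987
```

Call:
{"fn": "arm_command", "kwargs": {"series": [4.4,3.4,0,0,0,0,4.6,2.9,0,0,0,0,4.4,3.2,0,0,0,0]}}

```text
time_s: 19.05
ee_pos: [0.5142, 0.0032, 0.2585]
ee_rot: [[0.411, 0.912, -0.001], [0.912, -0.411, -0.005], [-0.005, 0.001, -1.0]]
ft_force: [-2.7, -7.4, 4.2]
gripper_width: 0.0144
grasp_force: 78.8
```

Call:
{"fn": "arm_command", "kwargs": {"series": [4.1,3.5,0,0,0,0,3.9,3.7,0,0,0,0,3.6,4,0,0,0,0]}}

```text
time_s: 19.42
ee_pos: [0.529, 0.0091, 0.2586]
ee_rot: [[0.411, 0.912, -0.001], [0.912, -0.411, -0.005], [-0.005, 0.001, -1.0]]
ft_force: [-3.4, -6.5, 6.3]
gripper_width: 0.014
grasp_force: 78.9
```

```bash
python3 -c "
from h import *
wind([])"; python3 f.py .4896 -.017 0 -8.8
```

```text
t 19.425 psi 139.6 r 75.1 z 0.2586 Ftan 5.13 Frad -5.32 Fz 6.3 w 0.013995379970514981
psi 103.1 r 75.9 Ftan 7.0 Frad -5.33
```

Call:
{"fn": "arm_command", "kwargs": {"series": [3.3,4.2,0,0,0,0,3,4.5,0,0,0,0,2.7,4.7,0,0,0,0]}}

```text
time_s: 19.8
ee_pos: [0.5444, 0.0117, 0.2585]
ee_rot: [[0.411, 0.912, -0.003], [0.912, -0.411, -0.005], [-0.006, -0.0, -1.0]]
ft_force: [-7.9, -7.9, 8.2]
gripper_width: 0.014
grasp_force: 79.1
```

Call:
{"fn": "arm_command", "kwargs": {"series": [2.4,4.8,0,0,0,0,2,5,0,0,0,0,1.7,5.1,0,0,0,0]}}

```text
time_s: 20.18
ee_pos: [0.5599, 0.0112, 0.2585]
ee_rot: [[0.411, 0.912, -0.004], [0.912, -0.411, -0.005], [-0.006, -0.002, -1.0]]
ft_force: [-10.5, -7.9, 8.3]
gripper_width: 0.0141
grasp_force: 79.4
```

```bash
python3 -c "
from h import *
wind([])"; python3 f.py .5142 .0032 -2.7 -7.4
```

```text
t 20.175 psi 163.4 r 74.8 z 0.2585 Ftan 9.4 Frad -9.18 Fz 8.3 w 0.014090000200367188
psi 127.4 r 75.3 Ftan 5.9 Frad -5.22
```

Call:
{"fn": "arm_command", "kwargs": {"series": [0.6,5.4,0,0,0,0,0.2,5.5,0,0,0,0]}}

```text
time_s: 20.42
ee_pos: [0.5698, 0.0085, 0.2584]
ee_rot: [[0.411, 0.912, -0.005], [0.912, -0.411, -0.002], [-0.004, -0.003, -1.0]]
ft_force: [-11.7, -1.5, 10.1]
gripper_width: 0.0141
grasp_force: 79.5
```

```bash
python3 -c "
from h import *
wind([])
s,_=cam('side')
a=cv2.imread('pics/side0.png'); c=dict(pixels=a[:,:,::-1])
f=lambda q: cv2.convertScaleAbs(crop(q,328,265,50,70,8),alpha=1.8)
cv2.imwrite('pics/m4.png',np.hstack([f(c),f(s)]))
"
```

```text
t 20.425 psi 171.3 r 74.2 z 0.2584 Ftan 10.87 Frad -4.62 Fz 10.1 w 0.014126977643532355
```

View pics/m4.png

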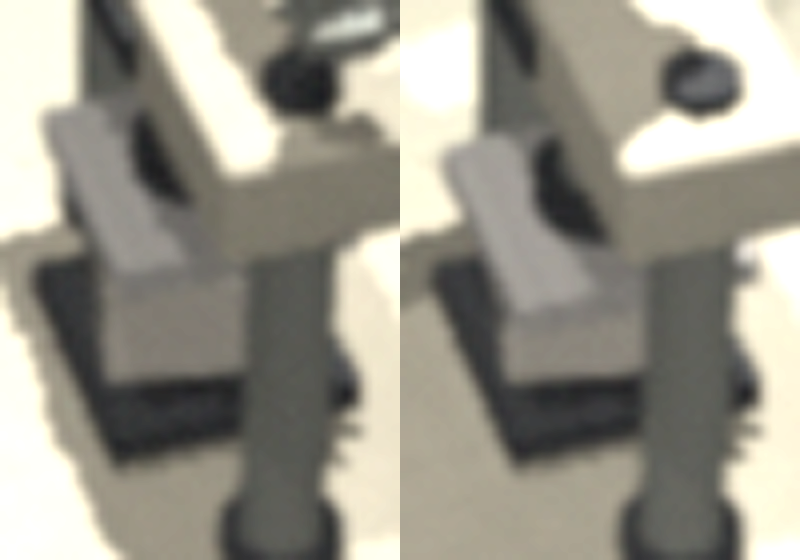

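The right half, taken now, shows the plate down by about 40 crop px (13–14 mm) with no gap left above the cassette. The handle force has climbed steadily from about 6.5 N at 140° to 10.9 N at 171°, which puts the squeeze at roughly 50 N. I'll ease the hand, release and withdraw upward.

Call:
{"fn": "arm_command", "kwargs": {"series": [0,-0.7,0,0,0,0,0,0,0,0,0,0]}}

```text
time_s: 20.72
ee_pos: [0.5702, 0.0084, 0.2585]
ee_rot: [[0.411, 0.912, -0.002], [0.912, -0.411, -0.003], [-0.004, -0.0, -1.0]]
ft_force: [-5.5, -4.3, 5.6]
gripper_width: 0.0137
grasp_force: 79.2
```

Call:
{"fn": "arm_command", "kwargs": {"series": [0,0,0,0,0,0,0,0,0,0,0,0,0,0,0,0,0,0,0,0,0,0,0,0,0,0,0,0,0,0], "jaw": 50}}

```text
time_s: 21.35
ee_pos: [0.571, 0.0102, 0.2582]
ee_rot: [[0.41, 0.912, 0.0], [0.912, -0.41, 0.0], [0.0, 0.0, -1.0]]
ft_force: [0.7, -0.9, -0.3]
gripper_width: 0.0499
grasp_force: 0.0
```

```bash
python3 -c "
from h import *
wind([])"
```

```text
t 21.35 psi 171.8 r 76.2 z 0.2582 Ftan -0.94 Frad -0.71 Fz -0.3 w 0.04989472071097971
```

Call:
{"fn": "arm_command", "kwargs": {"series": [0,0,-10,0,0,0,0,0,-20,0,0,0,0,0,-30,0,0,0,0,0,-30,0,0,0,0,0,-20,0,0,0,0,0,0,0,0,0]}}

```text
time_s: 22.1
ee_pos: [0.5718, 0.01, 0.3709]
ee_rot: [[0.41, 0.912, 0.005], [0.912, -0.41, -0.001], [0.001, 0.005, -1.0]]
ft_force: [-1.4, -0.5, -0.7]
gripper_width: 0.0501
grasp_force: 0.0
```

```bash
python3 -c "
from h import *
wind([])
s,_=cam('side')
cv2.imwrite('pics/m5.png',cv2.convertScaleAbs(crop(s,300,190,110,150,4),alpha=1.5))
"
```

```text
t 22.1 psi 172.4 r 76.2 z 0.3709 Ftan 1.17 Frad -0.92 Fz -0.7 w 0.05009080944114507
```

View pics/m5.png

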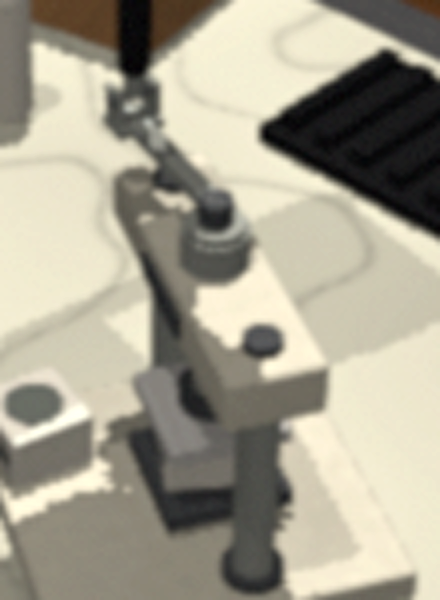

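The handle stands upright at (135,40) in the crop, the plate sits on the cassette at (195,450), and the spare cassette at (40,420) hasn't moved. The hand is clear, so I'm handing in.

```bash
python3 -c "
from station import job_done
print(job_done())"
```

```text
the job is handed in; nothing more can be done
None
```

I handed the job in at about 22 s: the handle is folded out to its stop, the crank is wound about 171° clockwise, the plate bears on the cassette with about 50 N (estimated from the handle force), and the hand is clear; `job_done()` gave no verdict.

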